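# Pot on a low flame

## Robot

A 7-joint arm with a two-finger parallel gripper is mounted at the origin on the work surface. World frame = base frame: x ahead of the robot, y to its left, z up, the work surface at z = 0. Lengths are in mm, angles in rad, forces in N, time in s.
With the tool pointing down it reaches from about 425 to 950 mm from the base axis. Payload 16.7 kg.
Tool frame: the origin (TCP) lies between the finger pads; the fingertips stand 25 mm ahead of it and the grasp point (between the pads) lies 6 mm ahead of it; z points along the fingers, y is the direction in which the jaws open and shut (so a half turn about z gives the same grasp; the last joint's range is limited). The gripper opens to 94 mm and grips with 3 to 60 N. Pads are 16 mm wide; open, the fingers measure 119 mm over their backs; the gripper's body (75 mm by 177 mm) begins 78 mm behind the grasp point.
Start: joints at [1.032, 0.426, 0.074, 1.606, -0.034, 1.111, -0.067], TCP at [255.844, -624.596, 230.467] pointing down, gripper open.
Joint ranges: [-2.85, 2.85], [-0.5, 2.14], [-1.23, 1.37], [0.21, 2.46], [-1.02, 4.16], [0.16, 2.05], [-2.73, 2.73]. Speed limits (rad/s): [1.89, 1.89, 2.39, 2.39, 3.01, 3.01, 3.01].

## Interface

Orientations are given as a 3x3 rotation matrix whose columns are the frame's x, y, z axes.
In Python, from bench import env gives the robot as it stands.
- The arm moves only by the tool move_arm, never from a script. Its argument "plan" is a list of rows, each a list of 6 numbers: the shift along the tool's x, y, z each as a share of 1000 mm, from -1 to 1, then the turn, a rotation vector about the tool's x, y, z each as a share of pi/4 rad, from -1 to 1. In form: [[x, y, z, wx, wy, wz], ...]. A call has 1 to 20 rows; each row shifts and turns the commanded pose from where the row before left it, along the tool's axes as they then stand; what a row does not reach is not made up. A row lasts 1/8 s, in which the tool goes at most 62.5 mm and 10.7 degrees, less where a joint would pass 70% of its speed; a pose out of reach is approached as far as the arm can. A call with a number of a shift or a turn outside -1 to 1 is refused whole. A call with a gripper value outside its range is refused whole. "fingers" is the closure, from 0 (fully open) to 1 (shut), set as the call begins (left out, the last holds). The fingers move at their own pace and stop on an object; "squeeze" is the grip in N (left out, the last holds). Time passes only in rows, so rows that do not move let the fingers close. It gives the time, the measured TCP pose, the force and the opening at its end, in the units of the state.
- env.read_state(): the state, without advancing time (a new reading comes with each control period).
- env.grab_frame(name): name is "scene" or "top" or "wrist"; returns a dict with "color" (384x512x3 uint8, red, green, blue), "z_map" (384x512 float32, mm along the optical axis (not along the pixel's ray), 0 where there is no reading), "K" (3x3 intrinsics, pixels), "extrinsics" (4x4, takes a point from world to camera coordinates); the wrist camera has in their place "mount" (4x4, takes a point from camera to tool coordinates, whose origin is the TCP and whose axes are the flange's). Camera axes: x right, y up, looking along -z (the intrinsics and any distortion apply to the point x, -y, -z); pixel columns grow to the right and rows downward; lengths in mm; the calibration is good to about 2 mm. A picture is of the moment at which its call begins: read the wrist's pose just before it.
- env.job_done(): hands the job in, once; it reports no verdict.
The state is a dict: "clock": time; "q": joint angles; "qd": joint speeds; "joint_efforts": joint torques, N m; "tool_pos": TCP position; "tcp_rot": TCP orientation; "contact_force": force on the tool from outside, world axes, zero at the start; "torque": the same for the moment, N m; "opening": finger opening in mm.
Only numpy, scipy, OpenCV 4.12 (cv2) and the standard library are available. Lean on these libraries where they do the work, as an engineer would, in place of code of your own. Each camera call takes 0.05 s, during which the arm holds its last target. There are 200 camera calls.

## Task

Slide the steel pot along its pan support, without lifting it, until it stands centred over the burner beside it, then light that burner: press its knob fully in, turn it anticlockwise past its safety stop to the large flame mark and keep it fully pressed in there for three seconds. Let the knob spring back, turn it on to the small flame at the end of its travel, and put the lid from the other pan support properly on the pot. Leave the other knob off and everything else where it stands.

Things in the scene. Friction and masses are not known exactly. Their poses are not given: they have to be found in the camera images.
- hob: Fixed two-ring steel gas hob, 350 mm deep (x) and 520 mm wide (y); origin on the worktop under its centre, x away from the robot, y to the robot's left. Deck at z = 70 mm. Two black pan supports, 228 mm square, level tops at z = 110 mm, centred on the burners. Knobs on the deck at the front, each 185 mm in front (hob -x) of its burner.
- burner_left (a point): Centre of the left burner (hob x +50 mm, y +125 mm), at the height of the top of the pan support (z = 110 mm): the pot's place if it starts on the left pan support.
- grip_left (a point): The left burner's knob: point on its upright axis, half-way up its grip bar (42 mm long, 12 wide, 23 high). The bar stands on a round skirt, 48 mm across, 5 thick; skirt top 11.5 mm below this point (13 mm above the deck when out), bar top 11.5 mm above. Site x runs along the bar to its white pointer end: to the rear (hob +x) when off. Press on skirt or bar, turn by the bar.
- knob_left (a joint): Turn of the left knob, rad, anticlockwise from above: 0 off; 1.40 (80 degrees) large flame, 1.15 to 1.65 counts; 2.80 (160 degrees, end stop) small flame, from 2.55 counts. Off and not pressed, the safety stop blocks it within about 0.1; past that it turns freely (friction 0.04 N m) and stays where it is left.
- push_left (a joint): How far the left knob is pressed in (straight down), m: 0 out, 0.0065 fully in (end stop); over 0.005 counts as pressed. Spring: 4.2 N at 0, 8.8 N fully in. The safety stop is cleared above 0.0035; while the knob is on it springs back only to about 0.003.
- burner_right (a point): Centre of the right burner (hob x +50 mm, y -125 mm), at the height of the top of the pan support (z = 110 mm): the pot's place if it starts on the right pan support.
- grip_right (a point): The right burner's knob: point on its upright axis, half-way up its grip bar (42 mm long, 12 wide, 23 high). The bar stands on a round skirt, 48 mm across, 5 thick; skirt top 11.5 mm below this point (13 mm above the deck when out), bar top 11.5 mm above. Site x runs along the bar to its white pointer end: to the rear (hob +x) when off. Press on skirt or bar, turn by the bar.
- knob_right (a joint): Turn of the right knob, rad, anticlockwise from above: 0 off; 1.40 (80 degrees) large flame, 1.15 to 1.65 counts; 2.80 (160 degrees, end stop) small flame, from 2.55 counts. Off and not pressed, the safety stop blocks it within about 0.1; past that it turns freely (friction 0.04 N m) and stays where it is left.
- push_right (a joint): How far the right knob is pressed in (straight down), m: 0 out, 0.0065 fully in (end stop); over 0.005 counts as pressed. Spring: 4.2 N at 0, 8.8 N fully in. The safety stop is cleared above 0.0035; while the knob is on it springs back only to about 0.003.
- pot_mid (a point): Centre, half-way up, of the open steel pot: 140 mm across, 80 high, wall 4, floor 5 mm thick; z along its axis, rim 40 mm above and underside 40 mm below this point. It starts on one pan support, 35 to 65 mm from that burner's centre. Two black loop handles along its own +y and -y reach 99 mm from the axis, 24 mm above this point. 0.5 to 0.95 kg; slides at friction about 0.3.
- lid_grip (a point): Centre of the black knob (34 mm across, 16 high, on a neck) of the pot's steel lid, 146 mm across. Below this point: plate top 20 mm, rim's underside 29, underside of a 121 mm wide, 7 mm deep spigot that goes into the pot 36; it lies spigot down on the other pan support. On the pot this point is 69 mm above pot_mid. 0.2 kg.
- dish: Bystander: small glass dish, 66 mm across, 26 mm high, on the hob's deck between the knobs; origin under its centre.
- sauce_a: Bystander: sauce bottle, 50 mm across, 156 mm high, on the black tray at the left; origin under its centre.
- sauce_b: Bystander: the second sauce bottle, the same, on the black tray.
- shaker: Bystander: salt shaker, 44 mm across, 61 mm high, on the black tray.
- jar: Bystander: jar with a gold lid, 80 mm across, 114 mm high, to the right of the hob.
- tub: Bystander: cream plastic tub, 128 x 198 mm, 113 mm high, to the right of the hob.
Not all that is in view belongs to the job. What is shaped like the part that bears lid_grip but yellow is not meant.

How it is judged:
By the outcome, as a careful person would: the job done as asked, in the order asked, and still so for the second after the job is handed in, with the robot touching nothing.
It also fails if it takes over 72 s, if anything falls off the work surface, if the arm or the gripper's body presses on something with over 40 N, if the wrist force passes 120 N, or if a joint passes its speed limit or range.

## Working session

There is one attempt and no reset: what is moved stays moved. The work goes in short steps, Python scripts to look and compute and a tool call to move; the robot and the scene stay as the last step left them, time stands still between calls to the robot, and variables do not carry over. Pictures are saved under pics/ and viewed, about 8 in all and at most 12, crops included, and the job is handed in when it is done.

Besides the shell and the picture viewer there is one more tool, called after ">>>" as name(argument=value, ...) on one line, values as JSON. move_arm: Moves the arm, as the interface text tells. Shift numbers are shares of 1000 mm and turn numbers shares of pi/4 rad, none past 1 either way. Its arguments: {"type":"object","properties":{"plan":{"type":"array"},"fingers":{"type":"number"},"squeeze":{"type":"number"}},"required":["plan"]}

```bash
ls; mkdir -p pics
cat > h.py <<'E'
import numpy as np, cv2
from bench import env
def grab(n):
    s=env.read_state(); f=env.grab_frame(n); f['s']=s; return f
def cam2world(f):
    if 'extrinsics' in f: return np.linalg.inv(np.array(f['extrinsics'],float))
    T=np.eye(4); T[:3,:3]=np.array(f['s']['tcp_rot']).reshape(3,3); T[:3,3]=f['s']['tool_pos']
    return T@np.array(f['mount'],float)
def cloud(f):
    z=f['z_map'].astype(float); K=np.array(f['K']); v,u=np.mgrid[:z.shape[0],:z.shape[1]]
    P=np.stack([(u-K[0,2])/K[0,0]*z,-(v-K[1,2])/K[1,1]*z,-z],-1); T=cam2world(f)
    W=P@T[:3,:3].T+T[:3,3]; W[z==0]=np.nan; return W
def save(n,f,crop=None,s=1):
    im=f['color'][:,:,::-1]
    if crop: a,b,c,d=crop; im=im[b:d,a:c]
    cv2.imwrite('pics/'+n,cv2.resize(im,None,fx=s,fy=s,interpolation=cv2.INTER_CUBIC))
E
python3 - <<'E'
from h import *
for n in('scene','top'):
    f=grab(n); save(n+'0.png',f,s=1.5); np.save(n+'0.npy',cloud(f)); cv2.imwrite(n+'0_raw.png',f['color'][:,:,::-1])
print(f.keys(),f['K'],env.read_state())
E
```

```text
pics
dict_keys(['color', 'z_map', 'K', 'extrinsics', 's']) [[383.0101886    0.         257.00432084]
 [  0.         383.0101886  191.88400138]
 [  0.           0.           1.        ]] {'clock': 0.1, 'q': array([ 1.03252609,  0.4266512 ,  0.07385028,  1.60649921, -0.03409842,
        1.1108318 , -0.0670927 ]), 'qd': array([-0.00013575, -0.00041365,  0.00041296, -0.00293884,  0.00084149,
        0.00141054,  0.00110585]), 'joint_efforts': array([ 8.42851878e-03, -9.37475538e+01,  3.67732465e+00, -4.55045056e+01,
       -4.86618094e-02,  1.68717443e-02,  6.85781970e-05]), 'tool_pos': array([ 255.70328413, -624.30852359,  229.87706247]), 'tcp_rot': array([[ 9.25383392e-01,  3.79032094e-01, -4.99296175e-04],
       [ 3.79032415e-01, -9.25382840e-01,  1.01423755e-03],
       [-7.76115285e-05, -1.12780802e-03, -9.99999361e-01]]), 'contact_force': array([ 0.14575593,  0.42317195, -0.21920052]), 'torque': array([ 0.01676342, -0.00328799,  0.03622005]), 'opening': 93.95938136548017}
```

View pics/top0.png

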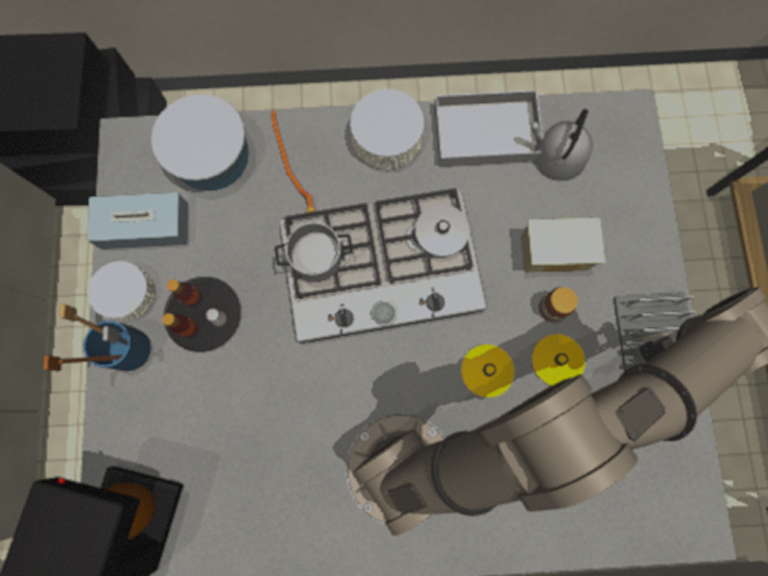

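View pics/scene0.png

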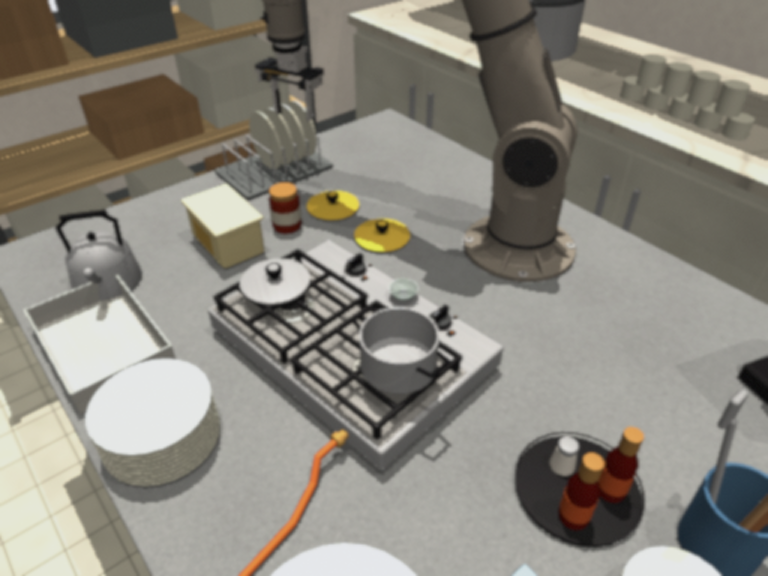

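The top view (×1.5) shows the pot on the left support at about (313,248) and the left knob at (344,317). The right knob is at (435,300), the dish at (383,312), and the lid knob on the right support at (442,227).

Run:
```python
from h import *
W=np.load('top0.npy'); x,y,z=W[...,0],W[...,1],W[...,2]
def px(u,v): u,v=int(u/1.5),int(v/1.5); return np.nanmedian(W[v-1:v+2,u-1:u+2].reshape(-1,3),0).round(1)
for n,p in dict(pot=(315,252),kl=(344,317),kr=(435,300),dish=(383,312),lid=(442,227),bottle=(182,287),jar=(560,300),tub=(565,240),ylid=(489,370)).items(): print(n,px(*p))
roi=np.zeros(z.shape,bool); roi[115:235,180:330]=1
m=roi&(z>45)&(z<85); m=cv2.morphologyEx(m.astype(np.uint8),cv2.MORPH_OPEN,np.ones((3,3)))>0
r=cv2.minAreaRect(np.c_[x[m],y[m]].astype(np.float32)); print('hob',r)
def circ(P):
    A=np.c_[2*P,np.ones(len(P))]; s=np.linalg.lstsq(A,(P**2).sum(1),rcond=None)[0]; return s[:2],np.sqrt(s[2]+s[:2]@s[:2])
m=roi&(z>183)&(z<197); m[:,250:]=0
P=np.c_[x[m],y[m]]; print('rim',len(P),circ(P),cv2.minEnclosingCircle(P.astype(np.float32)), np.nanmedian(z[m]))
m=roi&(z>125)&(z<160);m[:,:265]=0
P=np.c_[x[m],y[m]]; print('lid',len(P),P.mean(0),cv2.minEnclosingCircle(P.astype(np.float32)),np.nanmedian(z[m]),np.nanmax(z[:,265:330][115:200]))
f=cv2.imread('top0_raw.png')
cv2.imwrite('pics/crop0.png',cv2.resize(f[120:235,175:330],None,fx=5,fy=5,interpolation=cv2.INTER_CUBIC))
```

```text
pot [576.4 194.1 116.8]
kl [399.3 126.3 105.2]
kr [ 429.9 -116.8  103.6]
dish [410.9  23.1  74.7]
lid [ 616.9 -143.1  151.6]
bottle [496.2 541.3 143.8]
jar [ 408.9 -443.1  113. ]
tub [ 571.9 -475.4  112.6]
ylid [ 244.8 -253.5   46.7]
hob ((563.2175903320312, 19.538330078125), (376.5703125, 519.9171142578125), 6.6552839279174805)
rim 143 (array([567.75773511, 189.9166886 ]), np.float64(67.80543289565908)) ((570.5343627929688, 177.5756072998047), 82.0811538696289) 189.50753317919407
lid 400 [ 619.10852246 -149.43090738] ((618.4078979492188, -147.6835479736328), 70.28937530517578) 127.565832343475 161.2871291802669
```

View pics/crop0.png

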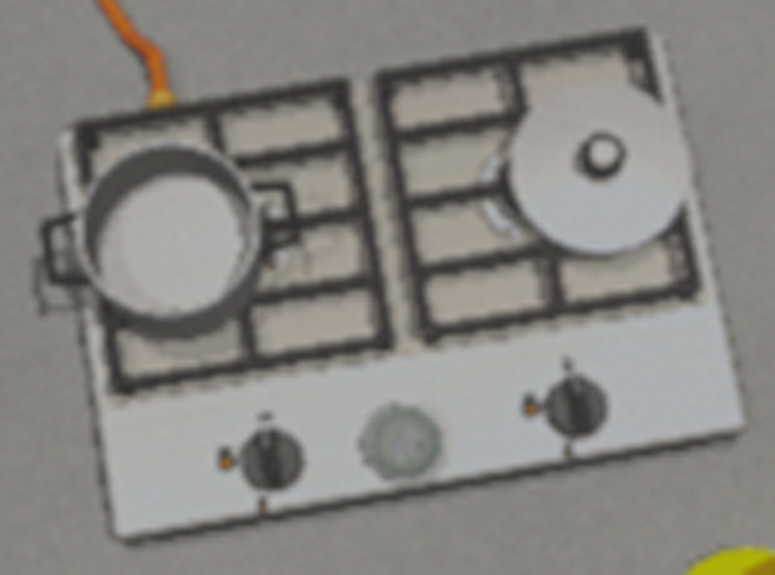

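>>> move_arm(plan=[[0.01,-0.01,-0.05,0,0,0],[0.03,-0.035,-0.04,0,0,0],[0.034,-0.039,-0.03,0,0,0],[0.034,-0.039,-0.02,0,0,0],[0.034,-0.039,-0.02,0,0,0],[0.034,-0.039,-0.02,0,0,0],[0.034,-0.039,-0.02,0,0,0],[0.034,-0.039,0,0,0,0],[0.034,-0.039,0,0,0,0],[0.034,-0.039,0,0,0,0],[0.034,-0.039,0,0,0,0],[0.034,-0.039,0,0,0,0],[0.034,-0.039,0,0,0,0],[0.034,-0.039,0,0,0,0],[0.02,-0.02,0,0,0,0.17],[0,0,0,0,0,0.17],[0,0,0,0,0,0]])

```text
clock: 2.22
tool_pos: [486.8, 46.1, 430.2]
tcp_rot: [[0.992, 0.122, -0.001], [0.122, -0.992, 0.0], [-0.001, -0.0, -1.0]]
contact_force: [-0.1, -0.2, -1.0]
opening: 94.1
```

Run:
```python
from h import *
f=grab('wrist'); s=f['s']; print(s['q'].round(2),s['tool_pos'].round(1),s['tcp_rot'].round(3),np.array(f['mount']).round(2),f['K'])
save('w1.png',f,s=1.5); np.save('w1.npy',cloud(f)); cv2.imwrite('w1_raw.png',f['color'][:,:,::-1])
```

```text
[ 0.33  0.02 -0.56  1.69  0.01  1.43 -1.68] [486.8  46.1 430.2] [[ 0.992  0.122 -0.001]
 [ 0.122 -0.992  0.   ]
 [-0.001 -0.    -1.   ]] [[  -0.      0.96    0.27   78.05]
 [   1.      0.      0.      0.79]
 [   0.      0.27   -0.96 -154.46]
 [   0.      0.      0.      1.  ]] [[303.55038298   0.         250.33910135]
 [  0.         303.55038298 194.73585619]
 [  0.           0.           1.        ]]
```

View pics/w1.png

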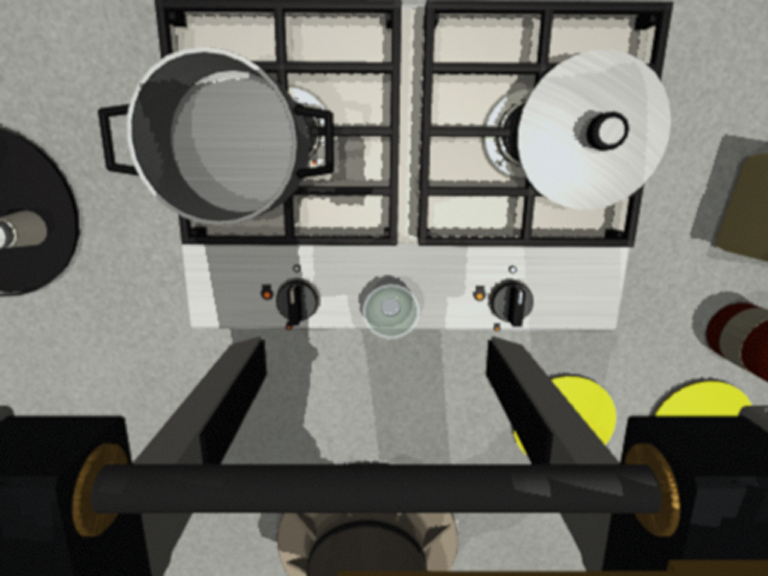

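The wrist view (×1.5) shows the left knob at (296,298) and the right knob at (512,298). The pot rim is centred near (213,135), with handles at (118,138) and (318,142), and the lid knob is at (608,130). The hob is almost square to the tool.

```bash
cat >> h.py <<'E'
def circ(P):
    A=np.c_[2*P,np.ones(len(P))]; s=np.linalg.lstsq(A,(P**2).sum(1),rcond=None)[0]; return s[:2],np.sqrt(s[2]+s[:2]@s[:2])
def rcirc(P,t=3):
    rng=np.random.default_rng(0); best=None
    for _ in range(500):
        c,r=circ(P[rng.choice(len(P),3,replace=False)]); k=abs(np.hypot(*(P-c).T)-r)<t
        if 50<r<90 and (best is None or k.sum()>best.sum()): best=k
    return circ(P[best])+(best.sum(),)
E
python3 - <<'E'
from h import *
W=np.load('w1.npy'); x,y,z=W[...,0],W[...,1],W[...,2]
roi=np.zeros(z.shape,bool); roi[:225,60:460]=1
m=roi&(z>186)&(z<195)&(y>60); P=np.c_[x,y].reshape(-1,2) if 0 else np.c_[x[m],y[m]]
print('rim',rcirc(P))
m=roi&(z>168)&(z<181)&(y>60)
P=np.c_[x[m],y[m]]; c=rcirc(np.c_[x[roi&(z>186)&(y>60)],y[roi&(z>186)&(y>60)]])[0]
d=P-c; k=np.hypot(*d.T)>76; 
for s in(1,-1):
    q=d[k&(np.sign(d[:,1])==s)]; print('handle',len(q),q.mean(0) if len(q) else 0)
m=roi&(z>104)&(z<115)
for s in(1,-1):
    k=m&(s*(y-20)>5) ; P=np.c_[x[k],y[k]]; print('support',cv2.minAreaRect(P.astype(np.float32)))
m=roi&(z>60)&(z<80); print('deck',cv2.minAreaRect(np.c_[x[m],y[m]].astype(np.float32)),np.median(z[m]))
for n,(u,v) in dict(kl=(296,298),kr=(512,298)).items():
    u,v=int(u/1.5),int(v/1.5); w=W[v-15:v+16,u-12:u+13].reshape(-1,3)
    for lo,hi in((78,90),(100,112)):
        k=(w[:,2]>lo)&(w[:,2]<hi); print(n,lo,k.sum(),cv2.minAreaRect(w[k,:2].astype(np.float32)),np.median(w[k,2]))
w=W[75:100,390:422].reshape(-1,3); k=w[:,2]>145; print('lidknob',cv2.minAreaRect(w[k,:2].astype(np.float32)),np.median(w[k,2]))
m=roi&(z>120)&(z<140)&(y<0); print('lidplate',cv2.minEnclosingCircle(np.c_[x[m],y[m]].astype(np.float32)),np.median(z[m]))
E
```

```text
rim (array([566.22180527, 190.62010906]), np.float64(67.43109496686478), np.int64(1384))
handle 483 [-9.03360626 88.66751123]
handle 463 [ 10.92721918 -88.35647026]
support ((540.6083984375, 131.5838165283203), (318.624267578125, 251.2225799560547), 6.64481258392334)
support ((568.4232177734375, -104.35466003417969), (320.0594177246094, 228.19332885742188), 6.315666675567627)
deck ((548.6581420898438, 19.506103515625), (348.41888427734375, 517.0612182617188), 7.099833965301514) 70.11805043784818
kl 78 363 ((401.9844055175781, 127.67665100097656), (45.5930061340332, 42.36598587036133), 1.0336004495620728) 83.4719715443108
kl 100 167 ((404.3434753417969, 127.65483093261719), (36.632469177246094, 12.035994529724121), 6.642920017242432) 105.54079671202572
kr 78 338 ((431.4192199707031, -118.8040542602539), (43.21519470214844, 42.69325256347656), 14.713891983032227) 83.4234869092046
kr 100 162 ((433.3189392089844, -120.06817626953125), (35.51301956176758, 11.948060035705566), 6.468933582305908) 105.33826586401278
lidknob ((617.18896484375, -149.42494201660156), (30.84097671508789, 33.63534927368164), 4.189237117767334) 153.9808204469124
lidplate ((617.7059326171875, -149.8680419921875), 72.86741638183594) 123.80014553999166
```

>>> move_arm(plan=[[0.009,-0.044,0,0,0,0],[0.0095,-0.045,0,0,0,0],[0.01,-0.0447,0,0,0,0],[0,0,0.02,0,0,-0.225],[0,0,0.03,0,0,-0.225],[0,0,0.03,0,0,-0.225],[0,0,0.03,0,0,-0.225],[0,0,0.03,0,0,-0.225],[0,0,0.03,0,0,-0.225],[0,0,0.03,0,0,-0.225],[0,0,0.024,0,0,-0.225],[0,0,0.02,0,0,-0.2],[0,0,0,0,0,0],[0,0,0,0,0,0]], fingers=0.4, squeeze=10)

```text
clock: 4.03
tool_pos: [499.3, 182.1, 187.3]
tcp_rot: [[-0.119, 0.993, 0.001], [0.993, 0.119, 0.0], [0.0, 0.001, -1.0]]
contact_force: [0.0, -0.6, 0.4]
opening: 56.6
```

>>> move_arm(plan=[[0,0,0,0,0,0],[0,0,0,0,0,0],[0,0,0,0,0,0],[0,0,0,0,0,0],[0,0,0,0,0,0]], fingers=1, squeeze=15)

```text
clock: 4.65
tool_pos: [499.0, 182.2, 186.5]
tcp_rot: [[-0.121, 0.993, 0.0], [0.993, 0.121, 0.0], [0.0, 0.0, -1.0]]
contact_force: [0.3, -0.3, 0.9]
opening: 10.0
```

>>> move_arm(plan=[[-0.002,0.0005,0,0,0,0],[-0.004,0.0012,0,0,0,0],[-0.004,0.0012,0,0,0,0],[-0.004,0.0012,0,0,0,0],[-0.004,0.0012,0,0,0,0],[-0.004,0.0012,0,0,0,0],[-0.004,0.0012,0,0,0,0],[-0.004,0.0012,0,0,0,0],[-0.004,0.0012,0,0,0,0],[-0.004,0.0012,0,0,0,0],[-0.0035,0.0011,0,0,0,0],[0,0,0,0,0,0],[0,0,0,0,0,0],[0,0,0,0,0,0]])

```text
clock: 6.4
tool_pos: [516.5, 142.3, 186.6]
tcp_rot: [[-0.121, 0.993, 0.0], [0.993, 0.121, -0.0], [-0.0, 0.0, -1.0]]
contact_force: [1.1, -1.1, 4.1]
opening: 3.8
```

Run:
```python
from h import *
f=grab('top'); W=cloud(f); x,y,z=W[...,0],W[...,1],W[...,2]
save('t2.png',f,(150,90,350,240),3.5)
f=grab('wrist');save('w2.png',f,s=1)
s=f['s'];print(s['tool_pos'],s['contact_force'],s['opening'])
```

```text
[516.47802221 142.27739764 186.54493073] [ 1.91995497 -1.01635539  4.24861404] 3.571827917893502
```

View pics/w2.png

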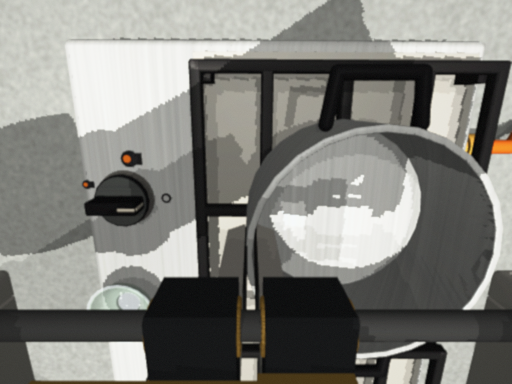

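The pot rim looks round and is gripped at its near wall. The left support is visible around it. I'll release and check from above.

>>> move_arm(plan=[[0,0,0,0,0,0],[0,0,0,0,0,0],[0,0,0,0,0,0],[0,0,-0.03,0,0,0],[0,0,-0.04,0,0,0.1],[0,0,-0.04,0,0,0.225],[0,0,-0.04,0,0,0.225],[0,0,-0.04,0,0,0.225],[0,0,-0.02,0,0,0.225],[0,0,0,0,0,0.225],[0,0,0,0,0,0.225],[0,0,0,0,0,0.225],[0,0,0,0,0,0.225],[-0.034,0.003,0,0,0,0.1],[-0.034,0.003,0,0,0,0],[0,0,0,0,0,0],[0,0,0,0,0,0]], fingers=0.4)

```text
clock: 8.62
tool_pos: [450.6, 125.7, 396.7]
tcp_rot: [[0.993, 0.121, 0.001], [0.121, -0.993, -0.0], [0.001, 0.0, -1.0]]
contact_force: [0.5, 0.9, 0.1]
opening: 56.4
```

Run:
```python
from h import *
f=grab('wrist'); W=cloud(f); s=f['s']; print(s['tool_pos'].round(1),s['q'].round(2),s['tcp_rot'].round(3))
save('w3.png',f,s=1.5); np.save('w3.npy',W)
x,y,z=W[...,0],W[...,1],W[...,2]
roi=np.zeros(z.shape,bool); roi[:225]=1
m=roi&(z>186)&(z<195)&(y>60)&(x>480); print('rim',rcirc(np.c_[x[m],y[m]]),np.median(z[m]))
for cy in (127.7,):
    w=W.reshape(-1,3); w=w[np.hypot(w[:,0]-402,w[:,1]-cy)<30]
    for lo,hi in((80,88),(100,112)):
        k=(w[:,2]>lo)&(w[:,2]<hi); print('knob',lo,k.sum(),w[k].mean(0),cv2.minAreaRect(w[k,:2].astype(np.float32)),np.median(w[k,2]))
```

```text
[450.6 125.7 396.7] [ 0.29 -0.   -0.69  1.78 -0.    1.36 -1.84] [[ 0.993  0.121  0.001]
 [ 0.121 -0.993 -0.   ]
 [ 0.001  0.    -1.   ]]
rim (array([580.89411321, 151.69198881]), np.float64(67.31234148087619), np.int64(1303)) 189.82874392160267
knob 80 465 [402.75445008 127.28876233  83.34775751] ((401.3438415527344, 127.51322937011719), (46.62929153442383, 44.98988342285156), 5.718443870544434) 83.37819781376425
knob 100 215 [401.52014931 128.02520891 105.32780292] ((400.9652404785156, 128.04583740234375), (42.35977554321289, 10.849366188049316), 6.750138759613037) 105.40188518039378
```

View pics/w3.png

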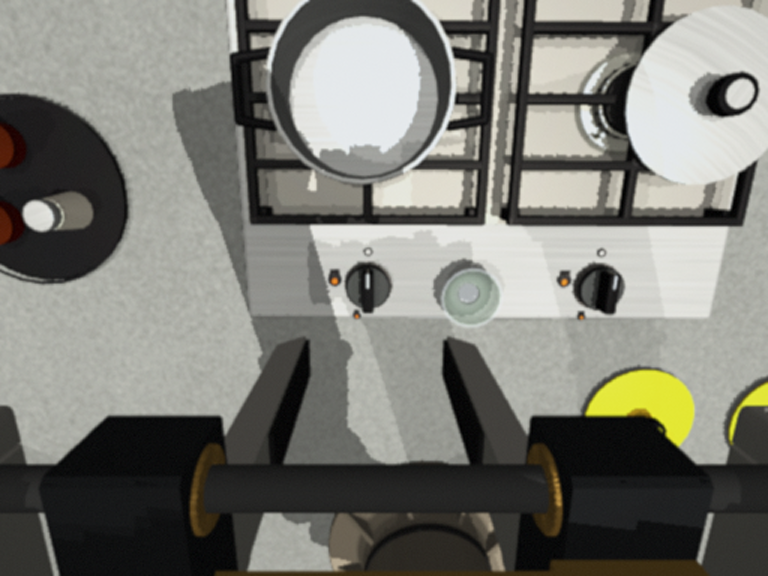

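The wrist view (×1.5) shows the pot centred at about (360,88), symmetric on its support. The left knob at (368,286) is still off, and the dish and lid haven't moved. I'll check the pot's displacement with the top camera.

Run:
```python
from h import *
W0=np.load('top0.npy'); f=grab('top'); W1=cloud(f)
for W in(W0,W1):
    x,y,z=W[...,0],W[...,1],W[...,2]; m=(z>185)&(z<196)&(y>60)&(y<270)&(x>480)&(x<660); print(rcirc(np.c_[x[m],y[m]],3))
W=np.load('w3.npy');x,y,z=W[...,0],W[...,1],W[...,2]; m=(z>188.5)&(z<195)&(y>60)&(x>480); c=rcirc(np.c_[x[m],y[m]],2.5); print(c)
```

```text
(array([567.60567417, 190.56653112]), np.float64(67.56586712885273), np.int64(129))Traceback (most recent call last):
  File "<stdin>", line 4, in <module>
  File "h.py", line 22, in rcirc
    c,r=circ(P[rng.choice(len(P),3,replace=False)]); k=abs(np.hypot(*(P-c).T)-r)<t
               ~~~~~~~~~~^^^^^^^^^^^^^^^^^^^^^^^^
  File "numpy/random/_generator.pyx", line 864, in numpy.random._generator.Generator.choice
ValueError: a must be a positive integer unless no samples are taken
```

Run:
```python
from h import *
for n in('w1','w3'):
    W=np.load(n+'.npy');x,y,z=W[...,0],W[...,1],W[...,2]
    for lo in(186,188.5,189.5):
        m=(z>lo)&(z<195)&(y>60)&(x>480)&(x<670); P=np.c_[x[m],y[m]]; c=rcirc(P,2.5); print(n,lo,c, cv2.minEnclosingCircle(P[abs(np.hypot(*(P-c[0]).T)-68)<5].astype(np.float32)))
f=grab('scene'); save('s3.png',f,(130,150,360,330),3.4)
W=cloud(f);x,y,z=W[...,0],W[...,1],W[...,2];m=(z>186)&(z<196)&(y>60)&(y<270)&(x>480)&(x<660); print('scene',rcirc(np.c_[x[m],y[m]],3))
W=np.load('scene0.npy');x,y,z=W[...,0],W[...,1],W[...,2];m=(z>186)&(z<196)&(y>60)&(y<270)&(x>480)&(x<660); print('scene0',rcirc(np.c_[x[m],y[m]],3))
```

```text
w1 186 (array([566.20959249, 190.62331702]), np.float64(67.42990832692625), np.int64(1378)) ((566.4190063476562, 191.10702514648438), 70.0244369506836)
w1 188.5 (array([566.17243874, 190.83628558]), np.float64(67.53544308285069), np.int64(1125)) ((566.3519287109375, 191.10012817382812), 69.997802734375)
w1 189.5 (array([566.17717845, 190.89604403]), np.float64(67.59274975545098), np.int64(828)) ((566.13232421875, 191.00160217285156), 69.63550567626953)
w3 186 (array([580.86814339, 151.72410545]), np.float64(67.2832617322904), np.int64(1289)) ((581.319580078125, 151.61993408203125), 69.86642456054688)
w3 188.5 (array([581.05650138, 151.74400588]), np.float64(67.48064479086428), np.int64(1140)) ((581.1911010742188, 151.79373168945312), 69.73881530761719)
w3 189.5 (array([581.0851546 , 151.76666675]), np.float64(67.49569096247154), np.int64(816)) ((581.0908203125, 151.86851501464844), 69.6147689819336)
scene (array([584.13839888, 154.49151043]), np.float64(67.50392975911454), np.int64(271))
scene0 (array([569.05517074, 193.55932541]), np.float64(67.49385158551952), np.int64(271))
```

Run:
```python
from h import *
a=np.radians(6.95); R=np.array([[np.cos(a),-np.sin(a)],[np.sin(a),np.cos(a)]])
for n in('w1','w3'):
    W=np.load(n+'.npy'); h=(W[...,:2]-[549.7,20.2])@R; z=W[...,2]; hx,hy=h[...,0],h[...,1]
    m=(abs(z-110)<3)&(hx>-90)&(hx<-40); 
    for lo,hi in((30,220),(-220,-30)):
        k=m&(hy>lo)&(hy<hi)&(hx<-50); print(n,'front bar x',np.percentile(hx[k],[1,5,50,95,99]).round(1))
    for lo,hi in((0,20),(230,250),(-20,0)):
        k=m&(hy>lo)&(hy<hi); print('side bar y',lo,k.sum(),np.percentile(hy[k],[1,5,50,95,99]).round(1) if k.any() else 0)
    k=(abs(z-70)<3)&(hy>-200)&(hy<200)&(hx<-140); print('deck front',np.percentile(hx[k],.5))
print((np.array([581.1,151.8])-[549.7,20.2])@R)
```

```text
w1 front bar x [-64.4 -64.1 -59.3 -55.  -51.7]
w1 front bar x [-65.9 -65.6 -60.8 -56.3 -52.8]
side bar y 0 90 [11.2 11.3 14.5 19.1 19.1]
side bar y 230 70 [230.1 230.3 233.3 236.9 237.3]
side bar y -20 84 [-19.9 -19.7 -15.3 -12.3 -12.1]
deck front -524.3479326383771
w3 front bar x [-63.9 -63.8 -59.4 -55.1 -52.2]
w3 front bar x [-65.6 -65.5 -61.  -56.7 -52.4]
side bar y 0 111 [10.4 10.8 15.2 19.2 19.8]
side bar y 230 84 [230.2 230.4 233.7 237.  237.6]
side bar y -20 103 [-19.8 -19.6 -15.5 -12.1 -11.8]
deck front -515.7159014069742
[ 47.09328957 126.83352111]
```

The pot sits about 3 mm short on both hob axes. There's plenty of time, so I'll regrip and nudge it.

>>> move_arm(plan=[[0.032,-0.005,0,0,0,0],[0.0325,-0.005,0,0,0,0],[0,0,0.01,0,0,-0.225],[0,0,0.026,0,0,-0.225],[0,0,0.028,0,0,-0.225],[0,0,0.028,0,0,-0.225],[0,0,0.028,0,0,-0.225],[0,0,0.028,0,0,-0.225],[0,0,0.028,0,0,-0.225],[0,0,0.02,0,0,-0.225],[0,0,0.014,0,0,-0.2],[0,0,0,0,0,0]], fingers=0.7)

```text
clock: 10.28
tool_pos: [512.7, 143.5, 185.3]
tcp_rot: [[-0.121, 0.993, -0.003], [0.993, 0.121, 0.001], [0.001, -0.003, -1.0]]
contact_force: [0.4, 0.1, -0.1]
opening: 27.8
```

>>> move_arm(plan=[[0,0,0,0,0,0],[0,0,0,0,0,0],[0,0,0,0,0,0],[0,0,0,0,0,0],[0,0,0,0,0,0],[0,0,0,0,0,0]], fingers=1, squeeze=15)

```text
clock: 11.02
tool_pos: [513.5, 143.6, 187.1]
tcp_rot: [[-0.121, 0.993, 0.001], [0.993, 0.121, 0.0], [0.0, 0.001, -1.0]]
contact_force: [1.2, -0.4, 6.6]
opening: 3.9
```

Run:
```python
from h import *
f=grab('scene');W=cloud(f);x,y,z=W[...,0],W[...,1],W[...,2];m=(z>186)&(z<196)&(y>60)&(y<270)&(x>480)&(x<660); print('scene',rcirc(np.c_[x[m],y[m]],3))
```

```text
scene (array([581.11836492, 153.72086372]), np.float64(67.80633946890018), np.int64(238))
```

>>> move_arm(plan=[[-0.0005,0.001,0,0,0,0],[-0.0005,0.002,0,0,0,0],[-0.0005,0.002,0,0,0,0],[-0.0003,0.0011,0,0,0,0],[0,0,0,0,0,0],[0,0,0,0,0,0]])

```text
clock: 11.82
tool_pos: [519.2, 142.8, 187.1]
tcp_rot: [[-0.121, 0.993, 0.0], [0.993, 0.121, 0.0], [0.0, 0.0, -1.0]]
contact_force: [-3.0, 0.6, 9.4]
opening: 3.8
```

>>> move_arm(plan=[[0,0,0,0,0,0],[0,0,0,0,0,0],[0,0,0,0,0,0],[0,0,-0.03,0,0,0],[0,0,-0.04,0,0,0.1],[0,0,-0.04,0,0,0.225],[0,0,-0.04,0,0,0.225],[0,0,-0.04,0,0,0.225],[0,0,-0.02,0,0,0.225],[0,0,0,0,0,0.225],[0,0,0,0,0,0.225],[0,0,0,0,0,0.225],[0,0,0,0,0,0.225],[-0.034,0.003,0,0,0,0.1],[-0.034,0.003,0,0,0,0],[0,0,0,0,0,0],[0,0,0,0,0,0]], fingers=0.4)

```text
clock: 13.95
tool_pos: [453.6, 125.5, 396.7]
tcp_rot: [[0.993, 0.121, 0.001], [0.121, -0.993, -0.0], [0.001, 0.0, -1.0]]
contact_force: [0.2, 0.2, -0.7]
opening: 56.3
```

Run:
```python
from h import *
f=grab('wrist'); W=cloud(f); s=f['s']; print(s['tool_pos'].round(1),s['q'].round(2),s['tcp_rot'].round(3))
save('w4.png',f,s=1.5); np.save('w4.npy',W)
x,y,z=W[...,0],W[...,1],W[...,2]
m=(z>188.5)&(z<195)&(y>60)&(x>480)&(x<670); c=rcirc(np.c_[x[m],y[m]],2.5)
a=np.radians(6.95); R=np.array([[np.cos(a),-np.sin(a)],[np.sin(a),np.cos(a)]])
print('rim',c,(c[0]-[549.7,20.2])@R)
w=W.reshape(-1,3); w=w[np.hypot(w[:,0]-402,w[:,1]-127.7)<30]
k=(w[:,2]>100)&(w[:,2]<112); print('knob',cv2.minAreaRect(w[k,:2].astype(np.float32)),np.median(w[k,2]))
```

```text
[453.6 125.5 396.7] [ 0.33  0.01 -0.73  1.77  0.    1.36 -1.85] [[ 0.993  0.121  0.001]
 [ 0.121 -0.993 -0.   ]
 [ 0.001  0.    -1.   ]]
rim (array([583.92219072, 150.75741178]), np.float64(67.48065590934247), np.int64(1156)) [ 49.76858674 125.45709976]
knob ((402.01123046875, 127.64089965820312), (40.98842239379883, 10.855770111083984), 6.644227027893066) 105.5749640120319
```

The pot is now at hob (49.8, 125.5), against the burner at (50, 125). The grip also showed that positions measured by the wrist camera read about 3 mm low in x. Next is the left knob.

>>> move_arm(plan=[[-0.025,-0.0045,0.02,0,0,0],[-0.0244,-0.0045,0.04,0,0,0],[0,0,0.045,0,0,0],[0,0,0.045,0,0,0],[0,0,0.045,0,0,0],[0,0,0.04,0,0,0],[0,0,0.03,0,0,0],[0,0,0.02,0,0,0],[0,0,0,0,0,0],[0,0,0,0,0,0]])

```text
clock: 15.25
tool_pos: [403.5, 129.0, 112.0]
tcp_rot: [[0.993, 0.122, 0.0], [0.122, -0.993, 0.001], [0.0, -0.001, -1.0]]
contact_force: [-0.2, -0.2, 0.4]
opening: 56.2
```

>>> move_arm(plan=[[0,0,0,0,0,0],[0,0,0,0,0,0],[0,0,0,0,0,0],[0,0,0,0,0,0],[0,0,0,0,0,0],[0,0,0,0,0,0]], fingers=1, squeeze=10)

```text
clock: 16.0
tool_pos: [403.1, 128.6, 111.6]
tcp_rot: [[0.993, 0.121, 0.0], [0.121, -0.993, 0.0], [0.0, -0.0, -1.0]]
contact_force: [-1.8, 0.1, 2.3]
opening: 11.7
```

Run:
```python
from h import *
f=grab('scene');save('s5.png',f,(190,150,350,270),5)
s=env.read_state();print(s['q'].round(3),s['torque'])
```

```text
[ 0.213  0.254 -0.745  2.224  0.254  0.745 -2.153] [ 0.11751087  0.15357529 -0.04940006]
```

View pics/s5.png

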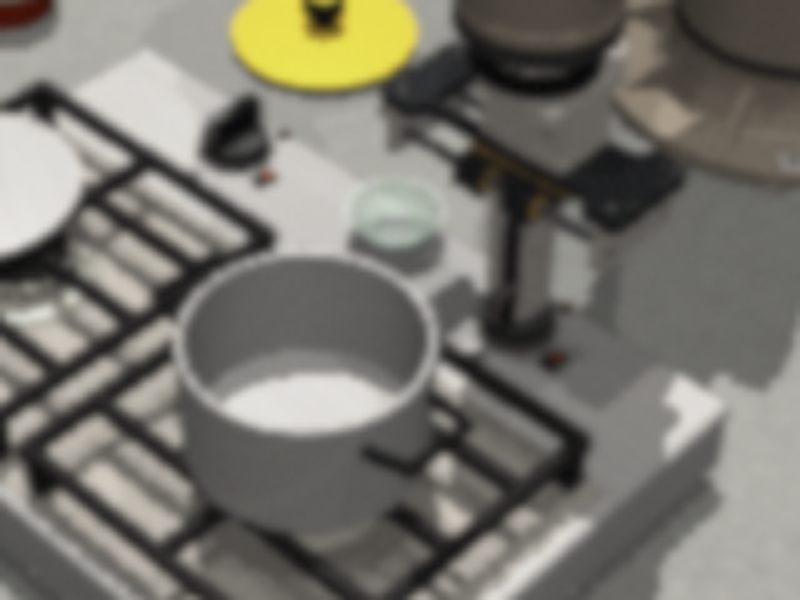

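The fingers hold the bar (opening 11.7 mm, no side force). Pressing now.

>>> move_arm(plan=[[0,0,0.003,0,0,0],[0,0,0.003,0,0,0],[0,0,0.003,0,0,0],[0,0,0.002,0,0,0],[0,0,0,0,0,0],[0,0,0,0,0,0]])

```text
clock: 16.8
tool_pos: [403.8, 128.8, 101.3]
tcp_rot: [[0.993, 0.121, 0.002], [0.121, -0.993, -0.0], [0.001, 0.0, -1.0]]
contact_force: [-6.2, -2.3, 28.5]
opening: 11.9
```

>>> move_arm(plan=[[0,0,-0.0005,0,0,-0.18],[0,0,0,0,0,-0.18],[0,0,0,0,0,-0.18],[0,0,0,0,0,-0.18],[0,0,0,0,0,-0.18],[0,0,0,0,0,-0.18],[0,0,0,0,0,-0.18],[0,0,0,0,0,-0.18],[0,0,0,0,0,-0.18],[0,0,0,0,0,-0.17],[0,0,0,0,0,0],[0,0,0,0,0,0],[0,0,0,0,0,0]])

```text
clock: 18.42
tool_pos: [402.3, 130.1, 101.4]
tcp_rot: [[0.042, 0.999, -0.001], [0.999, -0.042, 0.001], [0.001, -0.001, -1.0]]
contact_force: [-13.7, 6.6, 28.0]
opening: 12.3
```

>>> move_arm(plan=[[0,0,0,0,0,0],[0,0,0,0,0,0],[0,0,0,0,0,0],[0,0,0,0,0,0],[0,0,0,0,0,0],[0,0,0,0,0,0],[0,0,0,0,0,0],[0,0,0,0,0,0],[0,0,0,0,0,0],[0,0,0,0,0,0],[0,0,0,0,0,0],[0,0,0,0,0,0],[0,0,0,0,0,0],[0,0,0,0,0,0],[0,0,0,0,0,0],[0,0,0,0,0,0],[0,0,0,0,0,0],[0,0,0,0,0,0],[0,0,0,0,0,0],[0,0,0,0,0,0]])

```text
clock: 20.92
tool_pos: [402.3, 130.1, 101.4]
tcp_rot: [[0.042, 0.999, -0.001], [0.999, -0.042, 0.001], [0.001, -0.001, -1.0]]
contact_force: [-13.9, 7.2, 27.6]
opening: 11.9
```

>>> move_arm(plan=[[0,0,0,0,0,0],[0,0,0,0,0,0],[0,0,0,0,0,0],[0,0,0,0,0,0],[0,0,0,0,0,0],[0,0,0,0,0,0],[0,0,0,0,0,0],[0,0,0,0,0,0],[0,0,0,0,0,0]])

```text
clock: 22.05
tool_pos: [402.3, 130.1, 101.4]
tcp_rot: [[0.042, 0.999, -0.001], [0.999, -0.042, 0.001], [0.001, -0.001, -1.0]]
contact_force: [-14.6, 6.2, 28.9]
opening: 12.0
```

>>> move_arm(plan=[[0,0,0,0,0,0],[0,0,-0.002,0,0,0],[0,0,-0.004,0,0,0],[0,-0.0012,-0.004,0,0,0],[0,0,0,0,0,0],[0,0,0,0,0,0],[0,0,0,0,0,0]], fingers=0.75)

```text
clock: 22.92
tool_pos: [401.8, 128.5, 110.9]
tcp_rot: [[0.043, 0.999, -0.0], [0.999, -0.043, 0.0], [0.0, -0.0, -1.0]]
contact_force: [-1.4, -0.6, -0.7]
opening: 23.3
```

>>> move_arm(plan=[[0,0,0,0,0,0],[0,0,0,0,0,0],[0,0,0,0,0,0],[0,0,0,0,0,0]], fingers=1)

```text
clock: 23.42
tool_pos: [401.9, 128.6, 111.0]
tcp_rot: [[0.043, 0.999, 0.0], [0.999, -0.043, 0.0], [0.0, 0.0, -1.0]]
contact_force: [1.3, 0.1, -2.3]
opening: 11.5
```

>>> move_arm(plan=[[0,0,0,0,0,-0.18],[0,0,0,0,0,-0.18],[0,0,0,0,0,-0.18],[0,0,0,0,0,-0.18],[0,0,0,0,0,-0.18],[0,0,0,0,0,-0.18],[0,0,0,0,0,-0.18],[0,0,0,0,0,-0.18],[0,0,0,0,0,-0.18],[0,0,0,0,0,-0.19],[0,0,0,0,0,0],[0,0,0,0,0,0]])

```text
clock: 24.92
tool_pos: [401.8, 128.5, 111.0]
tcp_rot: [[-0.981, 0.195, -0.0], [0.195, 0.981, 0.0], [0.0, 0.0, -1.0]]
contact_force: [0.0, -0.3, 0.4]
opening: 11.9
```

Run:
```python
from h import *
s=env.read_state();print(s['q'].round(3),s['torque'],s['contact_force'])
```

```text
[ 0.581  0.412 -1.203  2.212  0.523  0.846  0.419] [ 0.0005713  -0.15902588 -0.12147988] [ 0.02953177 -0.33978452  0.4250124 ]
```

>>> move_arm(plan=[[0,0,0,0,0,0],[0,0,0,0,0,0],[0,0,-0.015,0,0,0],[0,0,-0.03,0,0,0],[0,0,-0.035,0,0,0.219],[0,0,-0.035,0,0,0.219],[0,0,-0.035,0,0,0.219],[0,0,-0.035,0,0,0.219],[0,0,0,0,0,0.219],[0,0,0,0,0,0.219],[0,0,0,0,0,0.219],[0,0,0,0,0,0.219],[-0.02,0.015,0,0,0,0],[-0.042,0.034,0,0,0,0],[-0.045,0.035,0,0,0,0],[-0.045,0.035,0,0,0,0],[-0.045,0.035,0,0,0,0],[-0.045,0.035,0,0,0,0],[-0.0355,0.028,0,0,0,0],[0,0,0,0,0,0]], fingers=0.3)

```text
clock: 27.42
tool_pos: [620.5, -152.8, 293.8]
tcp_rot: [[0.0, 1.0, -0.002], [1.0, -0.0, 0.001], [0.001, -0.002, -1.0]]
contact_force: [-0.4, 1.7, 0.2]
opening: 65.9
```

Run:
```python
from h import *
s=env.read_state();print(s['tool_pos'].round(1),s['q'].round(2))
f=grab('wrist');W=cloud(f);x,y,z=W[...,0],W[...,1],W[...,2]
m=(np.hypot(x-618,y+149)<35)&(z>147); P=np.c_[x[m],y[m]]; print('lidknob',len(P),cv2.minEnclosingCircle(P.astype(np.float32)) if len(P) else 0)
m=(z>188.5)&(z<195)&(y>60)&(x>480)&(x<670); 
if m.sum()>50: print('rim',rcirc(np.c_[x[m],y[m]],2.5))
a=f['color']; t=grab('top')['color'][120:235,175:330]; g=grab('scene')['color'][150:280,160:340]
c=np.hstack([cv2.resize(t,(400,300),interpolation=cv2.INTER_CUBIC),cv2.resize(g,(400,300),interpolation=cv2.INTER_CUBIC)])
cv2.imwrite('pics/m6.png',np.vstack([c,np.hstack([cv2.resize(a,(400,300)),np.zeros((300,400,3),np.uint8)])])[:,:,::-1])
```

```text
[ 620.5 -152.8  293.8] [ 0.81  0.47 -0.93  1.57  0.38  1.3  -0.17]
lidknob 12511 ((618.003173828125, -148.9888153076172), 34.997867584228516)
```

View pics/m6.png

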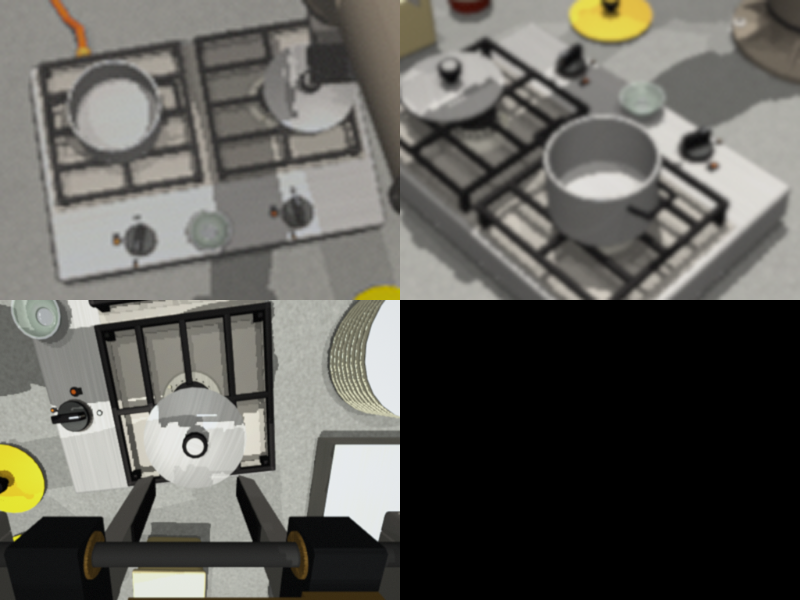

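The top view shows the left knob turned round and the right knob still pointing to the rear. The lid lies under the gripper. Now descending on the lid knob.

>>> move_arm(plan=[[0,0,0.03,0,0,0],[0,0,0.04,0,0,0],[0,0,0.04,0,0,0],[0,0,0.02,0,0,0],[0,0,0.0105,0,0,0],[0,0,0,0,0,0],[0,0,0,0,0,0]])

```text
clock: 28.45
tool_pos: [620.1, -148.4, 156.7]
tcp_rot: [[-0.002, 1.0, 0.002], [1.0, 0.002, -0.0], [-0.0, 0.002, -1.0]]
contact_force: [-1.0, -0.6, -0.4]
opening: 65.5
```

>>> move_arm(plan=[[0,0,0,0,0,0],[0,0,0,0,0,0],[0,0,0,0,0,0],[0,0,0,0,0,0],[0,0,0,0,0,0]], fingers=1, squeeze=20)

```text
clock: 29.08
tool_pos: [619.5, -148.5, 155.6]
tcp_rot: [[-0.002, 1.0, 0.0], [1.0, 0.002, -0.0], [-0.0, 0.0, -1.0]]
contact_force: [-0.7, -0.1, 2.0]
opening: 33.8
```

>>> move_arm(plan=[[0,0,-0.015,0,0,0],[0,0,-0.035,0,0,0],[0,0,-0.04,0,0,0],[0,0,-0.04,0,0,0],[0.02,-0.002,0,0,0,0],[0.035,-0.004,0,0,0,0],[0.035,-0.004,0,0,0,0],[0.035,-0.004,0,0,0,0],[0.035,-0.004,0,0,0,0],[0.035,-0.004,0,0,0,0],[0.035,-0.004,0,0,0,0],[0.035,-0.004,0,0,0,0],[0.0345,-0.0041,0,0,0,0],[0,0,0,0,0,0],[0,0,0,0,0,0],[0,0,0,0,0,0]])

```text
clock: 31.08
tool_pos: [584.8, 150.0, 285.3]
tcp_rot: [[-0.001, 1.0, -0.0], [1.0, 0.001, -0.0], [-0.0, -0.0, -1.0]]
contact_force: [0.5, -0.5, -0.1]
opening: 33.6
```

Run:
```python
from h import *
s=env.read_state();print(s['tool_pos'].round(1),s['opening'])
f=grab('wrist');W=cloud(f);x,y,z=W[...,0],W[...,1],W[...,2]
m=(z>240)&(z<262)&(np.hypot(x-586,y-151)<90); P=np.c_[x[m],y[m]]; print('lidplate',len(P),rcirc(P[::5],40) if 0 else cv2.minEnclosingCircle(P.astype(np.float32)))
g=grab('scene'); save('s7.png',g,(170,100,370,250),3)
W=cloud(g);x,y,z=W[...,0],W[...,1],W[...,2]
for n,lo,hi in(('rim',186,196),('lid',243,262)):
    m=(z>lo)&(z<hi)&(np.hypot(x-588,y-154)<85);P=np.c_[x[m],y[m]]; print(n,m.sum(),rcirc(P,3),cv2.minEnclosingCircle(P.astype(np.float32)),np.median(z[m]))
cv2.imwrite('pics/m7.png',np.hstack([cv2.resize(f['color'],(400,300)),cv2.resize(g['color'][100:250,170:370],(400,300),interpolation=cv2.INTER_CUBIC)])[:,:,::-1])
```

```text
[584.8 150.  285.3] 33.62417929404233
lidplate 24843 ((583.468505859375, 148.26206970214844), 73.21102905273438)
rim 166 (array([586.87999003, 153.19311574]), np.float64(67.48653470011196), np.int64(158)) ((588.0374755859375, 153.89288330078125), 70.37272644042969) 189.96391254221624
lid 1414 (array([586.37146594, 151.31157119]), np.float64(66.68656260388806), np.int64(251)) ((585.4876708984375, 151.1343536376953), 74.35790252685547) 253.9304795181032
```

View pics/m7.png

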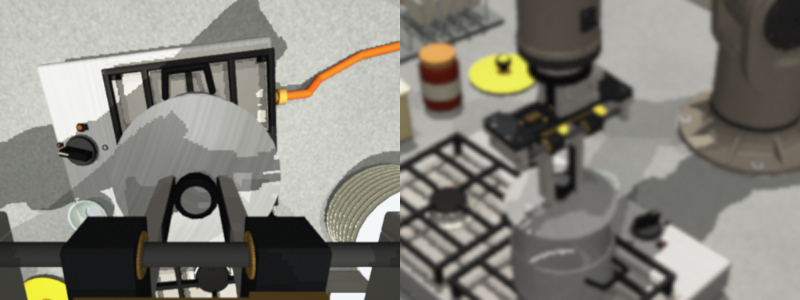

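The wrist view shows the lid held level over the pot, with the left knob turned round. Both cameras put the lid about 2 mm short in y, so I'll correct that and lower.

>>> move_arm(plan=[[0.002,0.001,0.01,0,0,0],[0,0,0.02,0,0,0],[0,0,0.014,0,0,0],[0,0,0.005,0,0,0],[0,0,0.003,0,0,0],[0,0,0.002,0,0,0],[0,0,0.002,0,0,0],[0,0,0,0,0,0],[0,0,0,0,0,0]])

```text
clock: 32.3
tool_pos: [585.8, 153.0, 229.7]
tcp_rot: [[-0.002, 1.0, 0.0], [1.0, 0.002, 0.0], [0.0, 0.0, -1.0]]
contact_force: [-0.2, 0.2, -1.3]
opening: 33.7
```

Almost no contact force yet. I'll go 1.2 mm further, then release.

>>> move_arm(plan=[[0,0,0.0007,0,0,0],[0,0,0.0005,0,0,0],[0,0,0,0,0,0],[0,0,0,0,0,0]])

```text
clock: 32.8
tool_pos: [585.7, 153.0, 228.6]
tcp_rot: [[-0.002, 1.0, 0.0], [1.0, 0.002, -0.0], [-0.0, 0.0, -1.0]]
contact_force: [-1.7, -0.4, 4.3]
opening: 33.7
```

>>> move_arm(plan=[[0,0,0,0,0,0],[0,0,0,0,0,0],[0,0,0,0,0,0],[0,0,-0.015,0,0,0],[0,0,-0.03,0,0,0],[0,0,-0.04,0,0,0],[0,0,-0.04,0,0,0],[0,-0.03,-0.03,0,0,0],[0,-0.04,0,0,0,0],[0,-0.04,0,0,0,0],[0,0,0,0,0,0],[0,0,0,0,0,0]], fingers=0.3)

```text
clock: 34.3
tool_pos: [476.1, 152.6, 384.2]
tcp_rot: [[-0.002, 1.0, 0.001], [1.0, 0.002, -0.0], [-0.0, 0.001, -1.0]]
contact_force: [-0.6, -0.1, 0.6]
opening: 65.6
```

Run:
```python
from h import *
a=np.radians(6.95); R=np.array([[np.cos(a),-np.sin(a)],[np.sin(a),np.cos(a)]])
f=grab('wrist');W=cloud(f);x,y,z=W[...,0],W[...,1],W[...,2]
print(f['s']['tool_pos'].round(1),f['s']['contact_force'].round(1))
m=(z>193)&(z<206)&(np.hypot(x-584,y-151)<85);P=np.c_[x[m],y[m]];c=cv2.minEnclosingCircle(P.astype(np.float32));print('plate',m.sum(),c,(np.array(c[0])-[549.7,20.2])@R)
A=np.c_[P,np.ones(len(P))]; print('plane',np.linalg.lstsq(A,z[m],rcond=None)[0],np.median(z[m]))
w=W.reshape(-1,3); w=w[np.hypot(w[:,0]-402,w[:,1]-128)<30]
k=(w[:,2]>96)&(w[:,2]<109); print('knob',k.sum(),cv2.minAreaRect(w[k,:2].astype(np.float32)) if k.any() else 0,np.median(w[k,2]))
g=grab('scene'); save('f.png',g,s=1)
im=np.hstack([cv2.resize(f['color'],(400,300)),cv2.resize(g['color'][120:300,140:380],(400,300),interpolation=cv2.INTER_CUBIC)])
cv2.imwrite('pics/m8.png',im[:,:,::-1])
```

```text
[476.1 152.6 384.2] [-0.6 -0.1  0.6]
plate 10520 ((584.314697265625, 151.72018432617188), 72.78023529052734) [ 50.2747077  126.36530346]
plane [-4.33930325e-04 -2.80669405e-03  1.97272556e+02] 196.84470641255163
knob 248 ((400.2662353515625, 128.00062561035156), (12.570623397827148, 42.50264358520508), 77.38897705078125) 101.9790189909877
```

View pics/m8.png

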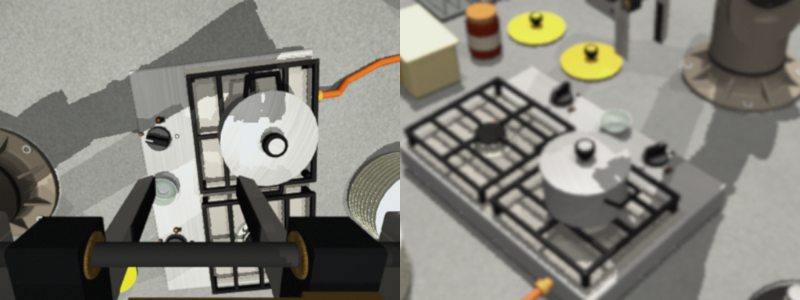

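```bash
python3 -c "
from bench import env
env.job_done()"
```

```text
the job is handed in; nothing more can be done
```

The job is handed in at about 34 s on the clock. The pot is over the left burner, that burner is set to the small flame, and the lid is on the pot.

- **Pot:** I slid it along the left pan support by its near wall. The first slide left it about 4 mm off, so I regripped it and nudged it. It then measured hob (49.8, 125.5) mm against the burner at (50, 125).
- **Knob:** I pressed it to its end stop with about 28 N, turned it 80° anticlockwise and held it pressed for about 3.6 s. I then let it spring back and turned it on to the end stop. The last image shows the bar at about 160°, 3.5 mm lower than when off, as expected for a knob that is on.
- **Lid:** It lies level to within 0.2°, centred at hob (50.3, 126.4) mm, with its plate at the height expected when seated. This reading is about 2 mm low, but so was the same camera's reading of the lid on its support.
- **Everything else:** In the last pictures the right knob still points to the rear. The dish and the other things in view stand where they were, and the arm is clear of everything.

The cameras and the gripper disagreed by 1 to 3 mm. I corrected for that using what the gripper felt at the pot, the knob and the lid.

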